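# Long-press a phone's red key with a kitchen stylus

### The arm

A 7-joint arm with a two-finger parallel gripper is mounted at the origin on the work surface. World frame = base frame: x ahead of the robot, y to its left, z up, the work surface at z = 0. Lengths are in m, angles in rad, forces in N, time in s.
With the tool pointing down it reaches from about 0.425 to 0.925 m from the base axis. Payload 6.8 kg.
Tool frame: the origin (TCP) lies on the centre line of the jaws, within the pads' length; the fingertips stand 19 mm ahead of it and the grasp point (between the pads) is the TCP (bot.tcp_to_tips is the distance from the TCP to the fingertips, in m); x points along the fingers, y is the direction in which the jaws open and shut, and the axes are right-handed (so a half turn about x gives the same grasp; the last joint's range is limited). The gripper opens to 85 mm and grips with 20 to 120 N. Pads are 22 mm wide; open, the fingers measure 114 mm over their backs; the gripper's body (76 mm by 85 mm) begins 54 mm behind the grasp point. The pads swing forward as they close: fully open they stand 13 mm farther back than shut.
Start: joints at [-1.377, 0.477, 0.022, 1.555, -0.011, 1.109, -0.083], TCP at [0.201, 0.645, 0.25] pointing down, gripper open.
Joint ranges: [-2.96, 2.96], [-0.34, 2.1], [-1.41, 1.46], [0.24, 2.44], [-1.37, 4.51], [0.17, 1.92], [-2.96, 2.96]. Speed limits (rad/s): [2.39, 2.39, 3.14, 3.14, 3.14, 3.14, 3.14].

### API

Orientations are given as a unit quaternion [w, x, y, z].
In Python, from station import status, eyes, bot gives the robot as it stands.
- The arm moves only by the tool apply_moves, never from a script. Its arguments are lists of equal length, an entry for each row: "travel": the shift along the tool's x, y, z in cm, a list of three; "turn": the turn, a rotation vector about the tool's x, y, z in rad, a list of three; "grip": the closure, from 0 (fully open) to 1 (shut). In form: {"travel": [[tx, ty, tz], ...], "turn": [[wx, wy, wz], ...], "grip": [grip, ...]}. A call has 1 to 8 rows; each row shifts and turns the pose as measured when the row begins, along the tool's axes as they then stand; what a row does not reach is not made up. A row lasts 1/12 s, in which the tool goes at most 41.7 mm and 7.16 degrees, less where a joint would pass 70% of its speed; a pose out of reach is approached as far as the arm can. A call is refused whole if a number of a shift passes 4.17 or a number of a turn 0.125, either way. A call with a gripper value outside its range is refused whole. The fingers move at their own pace and stop on an object; "newtons" is the grip in N (left out, the last holds). Time passes only in rows, so rows that do not move let the fingers close. It gives the time, the measured TCP pose, the force and the opening at its end, in the units of the state.
- status.get_obs(): the state, without advancing time (a new reading comes with each control period).
- eyes.read_camera(name): name is "scene" or "top" or "wrist"; returns the picture (420x560x3 uint8, red, green, blue); there is no depth.
- eyes.calibration(name): a dict with "intrinsics" (3x3 intrinsics, pixels), "xyz" and "attitude" of the camera in the world; the wrist camera has in their place "T_tool_cam" (4x4, takes a point from camera to tool coordinates, whose origin is the TCP and whose axes are the tool frame's). Camera axes: x right, y down, z forward; pixel columns grow to the right and rows downward; lengths in m; the calibration is good to about 2 mm. A picture is of the moment at which its call begins: read the wrist's pose just before it. calibration takes no time and is no camera call.
- bot.hand_in(): hands the job in, once; it reports no verdict.
Trained networks look in the newest picture that a camera, given by its name, has taken for a name from the list of things; names that differ only in an ending like _2 or _b are one class to them, and where a whole thing is asked for, a point or a joint stands for the part that bears it (a point fixed in the world has none). Each returns a list of dicts, best first, with "score" (0 to 1); they miss things now and then, are a little off and sometimes report something else, mostly with a low value. They report only what shows in the picture. A call takes as long as a camera call.
- eyes.masks_of(thing, camera): "region" (420x560 bool, what is visible of it) and "rect" ([left, top, right, bottom] in pixels, round what is visible of it).
The state is a dict: "t": time; "q": joint angles; "joint_vel": joint speeds; "joint_torque": joint torques, N m; "eef_pos": TCP position; "tool_rot": TCP orientation; "contact_force": force on the tool from outside, world axes, zero at the start; "torque": the same for the moment, N m; "gripper_width": opening from 0.0 (shut) to 1.0 (fully open).
Only numpy, scipy, OpenCV 4.12 (cv2) and the standard library are available. Lean on these libraries where they do the work, as an engineer would, in place of code of your own. Each camera call takes 0.05 s, during which the arm holds its last target. There are 200 camera calls.

### The job

Take the phone off its charging puck and lay it on the sloped wooden stand, screen up, centred and straight, with its lower edge (the end with the red key) down against the stand's lip, and let go of it. Then draw the green stylus out of the white holder and long-press the red key with it: stylus square to the screen, pressed lightly so that the black sprung tip gives but is not pushed fully in. Finish while still holding the stylus on the key like that; leave everything else where it is.

Things in the scene. Friction and masses are not known exactly. Their poses are not given: they have to be found in the camera images.
- phone_center (a point): Centre of the phone, half-way through its thickness. Black slab 124 (x) by 60 (y) by 9 mm (z), 0.1-0.2 kg, white screen; x points to its upper end (blue, green, yellow tiles), z out of the screen. Starts screen up on a round white puck, 44 mm diameter, 20 mm high, its long sides overhanging, its centre 24.5 mm above the counter. Grip across the long sides at mid-length.
- red_key (a point): The spot to press: centre of the red disc, 18 mm in diameter, on the phone's screen surface, 30 mm from the phone's centre towards its lower end (-x), on its middle line. z is the screen's outward normal.
- cradle: Sloped rest of the stand, fixed: bar 40 wide, 110 long, 6 mm thick. Origin: mid-width where rest meets lip, 35 mm above the counter. x up the slope (20 degrees above level), roughly away from the robot; z its outward normal. Dark lip at the low end: 40 wide, 6 thick, 12 mm high off the slope. Phone seated on the lip and centred: its centre at x 62, y 0, z 4.5 mm in this frame.
- stand: Base of that stand: origin on the counter, centre of a wooden plate 120 (x) by 90 (y) by 10 mm; beneath the rest are only posts 30 mm wide, so there is room for fingers beside the phone.
- holder: White ceramic block, fixed, 62 x 62 x 70 mm high, origin at the centre of its underside; the stylus stands tip down in a 15 mm through hole in the middle of its top.
- stylus: Whole stylus, round, 60 g, tip down. Origin on its axis at the collar's underside; z to the handle end. Green handle 17 mm diameter, 5 to 69 mm above the origin; collar 23 mm diameter, 5 mm thick, resting on the holder's top; steel barrel 12 mm diameter to 35 mm below the origin, then black sprung tip 7 mm diameter, ending 60 mm below. Lift 60 mm straight up to free it.
- stylus_grip (a point): Point on the stylus axis at the middle of the handle, 38 mm above the stylus origin and 98 mm from the end of the relaxed tip: the place to grip it from above. z along the axis, away from the tip.
- stylus_tip (a point): Rounded end of the stylus's sprung tip (the point that touches the screen); it moves with the tip.
- sprung_tip (a joint): How far the sprung tip is pushed into the stylus, in m: 0 relaxed, 0.012 fully in. The spring takes about 0.75 N to start moving and 0.25 N more for each mm (2.25 N half-way).
- cutter: Bystander, leave alone: copper ring-shaped pastry cutter, 52 mm diameter, 25 mm high; origin at the centre of its underside.
- cutter2: Bystander, leave alone: small steel ring-shaped pastry cutter, 40 mm diameter, 25 mm high; origin at the centre of its underside.
- tape: Bystander, leave alone: roll of blue tape lying flat, 100 mm diameter, 24 mm high; origin at the centre of its underside.
- jar: Bystander, leave alone: storage jar with steel cap, 90 mm diameter, 150 mm high; origin at the centre of its underside.
- spatula: Bystander, leave alone: green spatula lying on the counter, about 0.3 m long, origin about its middle.
- bowl: Bystander, leave alone: blue ceramic bowl, 150 mm across, 65 mm high; origin at the centre of its underside.
- phone: The same phone, as a whole; origin at the centre of its underside.

How it is judged:
On the way, in this order (a step that is already met when the one before it is completed fails the run):
1. the phone lies on the stand, screen up, its lower edge against the lip, straight and centred, let go and at rest (x of phone_center in the frame of cradle between 0.055 and 0.071 m and y of phone_center in the frame of cradle between -0.012 and 0.012 m and z of phone_center in the frame of cradle between 0 and 0.009 m and x of red_key in the frame of cradle below 0.05 m and z of red_key in the frame of cradle above 0.005 m and angle between the x axis of phone_center and the x axis of cradle, either way round below 0.14 rad and angle between the z axis of phone_center and the z axis of cradle, either way round below 0.1 rad and contact force between the fingers and phone below 0.1 N and contact force between phone and stand above 0.3 N and linear speed of phone below 0.02 m/s), for 0.3 s.
2. the gripped stylus presses the red key lightly, square to the screen (distance between stylus_tip and red_key below 0.009 m and angle between the z axis of stylus_grip and the z axis of phone_center, either way round below 0.175 rad and contact force between stylus and phone between 0.4 and 5 N and value of joint sprung_tip between 0.001 and 0.011 m and contact force between the fingers and stylus above 1 N and contact force between stylus and stand below 0.1 N and contact force between stylus and holder below 0.1 N), for 0.4 s.
At the end, for the whole second after the job is handed in: Phone on the rest: lower edge within 8 mm of the lip, 12 mm of the middle, straight to 8 degrees. The gripper holds the stylus, clear of holder and stand, tip within 9 mm of the red disc's centre, square to the screen within 10 degrees, 0.4 to 5 N, tip pushed in 1 to 11 mm, all at rest (all of step 2 and x of phone_center in the frame of cradle between 0.055 and 0.071 m and y of phone_center in the frame of cradle between -0.012 and 0.012 m and z of phone_center in the frame of cradle between 0 and 0.009 m and x of red_key in the frame of cradle below 0.05 m and z of red_key in the frame of cradle above 0.005 m and angle between the x axis of phone_center and the x axis of cradle, either way round below 0.14 rad and angle between the z axis of phone_center and the z axis of cradle, either way round below 0.1 rad and linear speed of each of stylus, phone below 0.02 m/s); the arm keeps its last pose, push and grip.
It fails at once if a bystander is pushed more than 30 mm (distance of any of cutter, cutter2, tape, jar, spatula, bowl from where it was at the start of the episode above 0.03 m).
It fails at once if the stylus is rammed into the phone with more than 15 N (contact force between stylus and phone above 15 N).
It fails at once if the phone is dropped from well above the stand (height (world z) of phone_center above 0.12 m and contact force between the fingers and phone below 0.01 N).
It also fails if it takes over 67 s, if anything falls off the work surface, if the arm or the gripper's body presses on something with over 40 N, if the wrist force passes 120 N, or if a joint passes its speed limit or range.

## Working session

There is one attempt and no reset: what is moved stays moved. The work goes in short steps, Python scripts to look and compute and a tool call to move; the robot and the scene stay as the last step left them, time stands still between calls to the robot, and variables do not carry over. Pictures are saved under pics/ and viewed, about 8 in all and at most 12, crops included, and the job is handed in when it is done.

Besides the shell and the picture viewer there is one more tool, called as name(argument=value, ...) on one line, values as JSON. apply_moves: Moves the arm, as the interface text tells. Its arguments: {"type":"object","properties":{"travel":{"type":"array"},"turn":{"type":"array"},"grip":{"type":"array"},"newtons":{"type":"number"}},"required":["travel","turn","grip"]}

```bash
mkdir -p pics; ls; python3 - <<'E'
from station import status, eyes, bot
import cv2,numpy as np
np.set_printoptions(precision=4,suppress=True)
o=status.get_obs();print(o['t'],o['eef_pos'],o['tool_rot'],o['gripper_width'])
for n in('scene','top','wrist'):
    im=eyes.read_camera(n);cv2.imwrite(f'pics/{n}0.png',im[...,::-1]);print(n,eyes.calibration(n))
for n in('scene','top'):
    for t in('phone','red_key','cradle','stand','holder','stylus'):
        for d in eyes.masks_of(t,n)[:2]:
            ys,xs=np.nonzero(d['region']);print(n,t,round(d['score'],2),d['rect'],xs.mean().round(1),ys.mean().round(1),len(xs))
a=cv2.imread('pics/scene0.png');b=cv2.imread('pics/top0.png')
E
```

```text
pics
0.0 [0.2005 0.6439 0.2493] [ 0.699   0.1057  0.6991 -0.107 ] 1.0000936062174368
scene {'intrinsics': array([[393.8265,   0.    , 278.1218],
       [  0.    , 393.8265, 211.7728],
       [  0.    ,   0.    ,   1.    ]]), 'xyz': array([ 1.2305, -0.6242,  0.7035]), 'attitude': array([-0.4313,  0.8125,  0.3524, -0.1721])}
top {'intrinsics': array([[476.8438,   0.    , 278.2956],
       [  0.    , 476.8438, 211.3059],
       [  0.    ,   0.    ,   1.    ]]), 'xyz': array([ 0.4107, -0.0472,  1.4237]), 'attitude': array([-0.0633,  0.7135, -0.6957,  0.0535])}
wrist {'intrinsics': array([[294.7321,   0.    , 278.2793],
       [  0.    , 294.7321, 209.8799],
       [  0.    ,   0.    ,   1.    ]]), 'T_tool_cam': array([[ 0.0001, -0.3259,  0.9454, -0.1242],
       [ 1.    ,  0.0008,  0.0002,  0.0011],
       [-0.0009,  0.9454,  0.3259, -0.0841],
       [ 0.    ,  0.    ,  0.    ,  1.    ]])}
scene phone 0.62 [154.9, 251.9, 188.0, 288.8] 170.3 270.8 919
scene red_key 0.89 [156.5, 250.5, 188.6, 291.0] 170.5 271.2 901
scene red_key 0.32 [52.3, 291.4, 133.9, 353.8] 93.9 321.1 3832
scene cradle 0.86 [264.4, 206.1, 293.7, 222.6] 277.4 216.5 280
scene stand 0.75 [256.2, 207.4, 305.8, 250.4] 279.3 229.0 1103
scene holder 0.76 [331.3, 174.1, 354.5, 202.4] 343.2 190.4 472
scene holder 0.57 [261.0, 205.6, 289.6, 224.5] 277.1 216.1 260
scene stylus 0.45 [340.7, 191.7, 379.3, 253.3] 360.8 222.4 1931
scene stylus 0.4 [343.3, 161.7, 354.6, 183.1] 346.9 171.8 117
top phone 0.81 [363.5, 229.9, 390.9, 270.6] 375.4 250.4 839
top red_key 0.63 [359.5, 226.5, 389.6, 274.9] 375.2 250.3 916
top cradle 0.8 [249.1, 210.7, 273.2, 253.9] 262.4 232.2 566
top stand 0.56 [246.3, 206.7, 284.6, 254.5] 264.5 231.5 1196
top stylus 0.31 [251.6, 213.4, 273.8, 250.8] 262.7 232.5 536
```

```bash
python3 - <<'E'
import cv2,numpy as np
a=cv2.imread('pics/scene0.png');b=cv2.imread('pics/top0.png')
A=cv2.resize(a[150:310,130:400],None,fx=2.9,fy=2.9,interpolation=2)[:,:783]
cv2.imwrite('pics/sc.png',A)
cv2.imwrite('pics/tp.png',cv2.resize(b[120:320,170:430],None,fx=3,fy=3,interpolation=2))
E
```

```text
(no output)
```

View pics/sc.png

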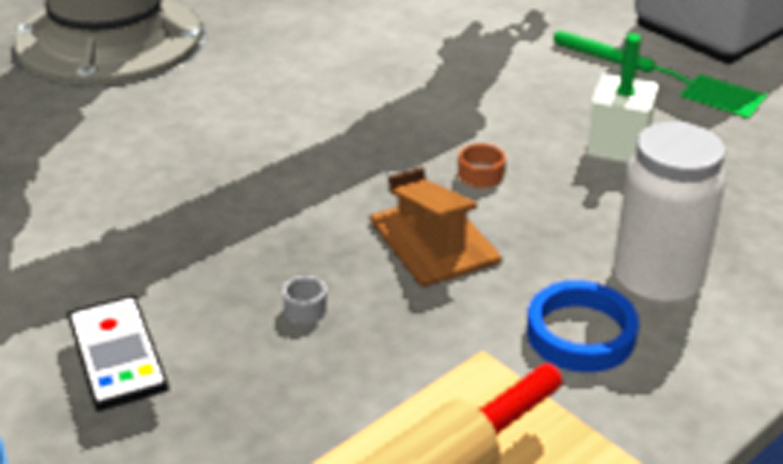

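View pics/tp.png

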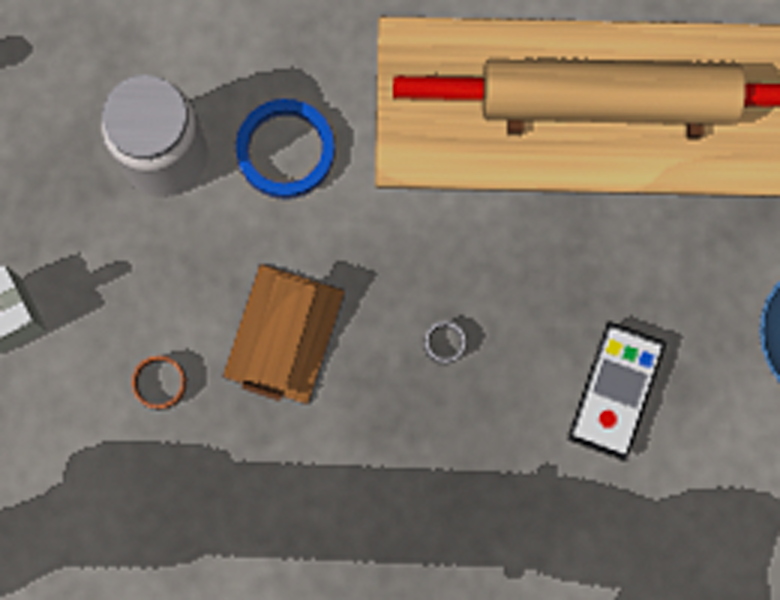

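Scene view: phone at lower left (zoom ~118,350, red key toward the robot), stand centre (435,225), holder with stylus at (625,110), jar and cutters nearby. The top view agrees: phone (618,392), rest ~(280,335) with its lip at (265,390); the holder is cut off at the left edge.

```bash
cat > h.py <<'E'
from station import status, eyes, bot
import cv2,numpy as np
from scipy.spatial.transform import Rotation as R
np.set_printoptions(precision=4,suppress=True)
def rot(q): return R.from_quat(np.roll(q,-1)).as_matrix()
def cam(n,o=None):
    c=eyes.calibration(n);K=c['intrinsics']
    if n!='wrist': return K,rot(c['attitude']),np.array(c['xyz'])
    o=o or status.get_obs();T=c['T_tool_cam'];Rt=rot(o['tool_rot'])
    return K,Rt@T[:3,:3],Rt@T[:3,3]+o['eef_pos']
def onplane(C,uv,z):
    K,Rc,p=C;uv=np.atleast_2d(uv).astype(float)
    d=np.c_[uv,np.ones(len(uv))]@np.linalg.inv(K).T@Rc.T
    return p+d*((z-p[2])/d[:,2])[:,None]
def proj(C,P):
    K,Rc,p=C;q=(np.atleast_2d(P)-p)@Rc@K.T;return q[:,:2]/q[:,2:]
E
python3 - <<'E'
from h import *
T=cam('top');S=cam('scene')
t=lambda *p:np.array(p)/3+[170,120]
s=lambda *p:np.array(p)/2.9+[130,150]
print('axes',T[1],rot(status.get_obs()['tool_rot']))
P=onplane(T,t((610,322),(666,342),(626,460),(571,437)),.029);print('phone',P,P.mean(0))
print('key',onplane(T,t((608,419)),.029))
print('phoneS',onplane(S,s((136,297),(166,390),(98,405),(70,314)),.029).mean(0), onplane(S,s((108,324)),.029))
P=onplane(T,t((262,265),(345,290),(312,403),(225,378)),.01);print('plate',P,P.mean(0))
print('plateS',onplane(S,s((370,217),(425,284),(500,258)),.01))
print('lip top',onplane(T,t((245,383),(288,397)),.045))
print('rest top',onplane(T,t((275,268),(321,280)),.073))
print('holderS',onplane(S,s((628,85),(626,92)),.07))
for n,p,z in(('jar',(145,115),.15),('tape',(286,148),.024),('cop',(160,382),.025),('st',(446,342),.025)):print(n,onplane(T,t(p),z))
E
```

```text
axes [[ 0.0261 -0.9861  0.1643]
 [-0.9996 -0.0239  0.0159]
 [-0.0117 -0.1647 -0.9863]] [[ 0.      0.2972  0.9548]
 [ 0.      0.9548 -0.2972]
 [-1.      0.      0.    ]]
phone [[ 0.6021 -0.3056  0.029 ]
 [ 0.5837 -0.3601  0.029 ]
 [ 0.4681 -0.3201  0.029 ]
 [ 0.4888 -0.2672  0.029 ]] [ 0.5357 -0.3133  0.029 ]
key [[ 0.5071 -0.3031  0.029 ]]
phoneS [ 0.5443 -0.3094  0.029 ] [[ 0.5113 -0.2985  0.029 ]]
plate [[ 0.6538  0.0388  0.01  ]
 [ 0.6304 -0.045   0.01  ]
 [ 0.5168 -0.0152  0.01  ]
 [ 0.5393  0.0717  0.01  ]] [0.5851 0.0126 0.01  ]
plateS [[ 0.5271 -0.0096  0.01  ]
 [ 0.6411 -0.041   0.01  ]
 [ 0.6617  0.0402  0.01  ]]
lip top [[0.5318 0.0493 0.045 ]
 [0.5193 0.0073 0.045 ]]
rest top [[ 0.6403  0.0224  0.073 ]
 [ 0.6298 -0.022   0.073 ]]
holderS [[0.5948 0.3146 0.07  ]
 [0.603  0.3006 0.07  ]]
jar [[0.7673 0.1428 0.15  ]]
tape [[0.7715 0.0178 0.024 ]]
cop [[0.5324 0.1341 0.025 ]]
st [[ 0.5788 -0.1455  0.025 ]]
```

apply_moves(travel=[[0,-1.7,3.4],[0,-1.7,3.4],[0,-1.7,3.4],[0,-1.7,3.4],[0,-1.7,3.4],[0,-1.7,3.4],[0,-1.7,3.4],[0,-1.7,3.4]], turn=[[0,0,0],[0,0,0],[0,0,0],[0,0,0],[0,0,0],[0,0,0],[0,0,0],[0,0,0]], grip=[0,0,0,0,0,0,0,0])

```text
t: 1.42
eef_pos: [0.418, 0.4365, 0.2487]
tool_rot: [0.698, 0.101, 0.702, -0.096]
contact_force: [0.4, -0.0, 0.6]
gripper_width: 1.003
```

apply_moves(travel=[[0,-1.7,3.4],[0,-1.7,3.4],[0,-1.7,3.4],[0,-1.7,3.4],[0,0,0],[0,0,0]], turn=[[0,0,0],[0,0,0],[0,0,0],[0,0,0],[0,0,0],[0,0,0]], grip=[0,0,0,0,0,0])

```text
t: 1.92
eef_pos: [0.5428, 0.3175, 0.249]
tool_rot: [0.7, 0.105, 0.699, -0.102]
contact_force: [-1.5, 0.8, -0.2]
gripper_width: 1.006
```

```bash
cat > look.py <<'E'
from h import *
import sys
def look(tag,things=()):
    o=status.get_obs();im=eyes.read_camera('wrist');cv2.imwrite(f'pics/{tag}.png',im[...,::-1])
    print(o['t'],o['eef_pos'],o['tool_rot'],o['gripper_width'],o['contact_force'])
    C=cam('wrist',o);np.savez(f'pics/{tag}.npz',K=C[0],R=C[1],p=C[2])
    for t in things:
        for d in eyes.masks_of(t,'wrist')[:2]:
            ys,xs=np.nonzero(d['region']);c=cv2.minAreaRect(np.c_[xs,ys].astype(np.float32))
            print(t,round(d['score'],2),d['rect'],xs.mean().round(1),ys.mean().round(1),len(xs),c)
    return C
def load(tag):
    d=np.load(f'pics/{tag}.npz');return d['K'],d['R'],d['p']
if __name__=='__main__': look(sys.argv[1],sys.argv[2:])
E
python3 look.py hold holder stylus
```

```text
1.9167 [0.5428 0.3175 0.249 ] [ 0.6995  0.1054  0.6994 -0.102 ] 1.0055821938249125 [-1.4885  0.8181 -0.1525]
holder 0.69 [238.4, 186.5, 316.2, 267.2] 276.4 229.3 3342 ((276.60821533203125, 234.42190551757812), (66.47483825683594, 66.78889465332031), 42.87890625)
stylus 0.6 [264.9, 235.3, 284.6, 286.1] 276.5 257.8 813 ((276.5, 258.0), (48.0, 19.0), 90.0)
```

View pics/hold.png

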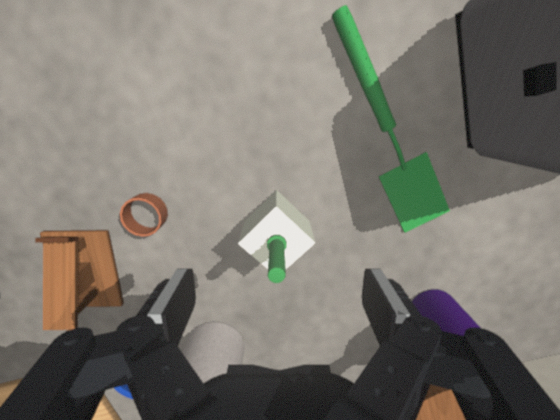

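Wrist view: holder top centred at (277,241), stylus handle end at (276,277), upright; the stand is at the left edge with its lip toward the robot.

```bash
python3 - <<'E'
from look import *
C=load('hold')
print('collar',onplane(C,(277,241),.075),'end',onplane(C,(276.5,277),.139),'holder top',onplane(C,(277,237.5),.07))
print('stand', onplane(C,[(46,237),(112,231)],[.047]),)
print('copper',onplane(C,(143,213),.025))
E
```

```text
collar [[0.5957 0.302  0.075 ]] end [[0.6015 0.2998 0.139 ]] holder top [[0.5938 0.3026 0.07  ]]
stand [[0.5221 0.0337 0.047 ]
 [0.5381 0.1132 0.047 ]]
copper [[0.5324 0.1461 0.025 ]]
```

apply_moves(travel=[[0,-4,0],[0,-4,0],[0,-4,0],[0,-4,0],[0,-4,0],[0,-4,0],[0,-4,0],[0,0,0]], turn=[[0,0,0],[0,0,0],[0,0,0],[0,0,0],[0,0,0],[0,0,0],[0,0,0],[0,0,0]], grip=[0,0,0,0,0,0,0,0])

```text
t: 2.73
eef_pos: [0.4529, 0.0592, 0.2449]
tool_rot: [0.7, 0.094, 0.703, -0.085]
contact_force: [-0.8, 0.4, 0.7]
gripper_width: 0.996
```

```bash
python3 look.py st cradle stand
```

```text
2.7333 [0.4529 0.0592 0.2449] [ 0.7001  0.0944  0.7025 -0.0855] 0.996389916213778 [-0.7512  0.4072  0.7278]
cradle 0.61 [258.4, 246.7, 293.5, 336.8] 272.2 292.2 2990 ((272.4612121582031, 292.0118408203125), (32.70719909667969, 93.61026000976562), 1.4688007831573486)
cradle 0.52 [442.2, 205.9, 549.1, 291.2] 491.7 246.1 4566 ((494.7926940917969, 247.3658905029297), (86.20792388916016, 69.18497467041016), 51.34019470214844)
stand 0.77 [241.2, 239.0, 305.2, 339.4] 272.1 282.7 5651 ((271.69842529296875, 288.571044921875), (66.91680908203125, 100.4640884399414), 1.2730300426483154)
```

View pics/st.png

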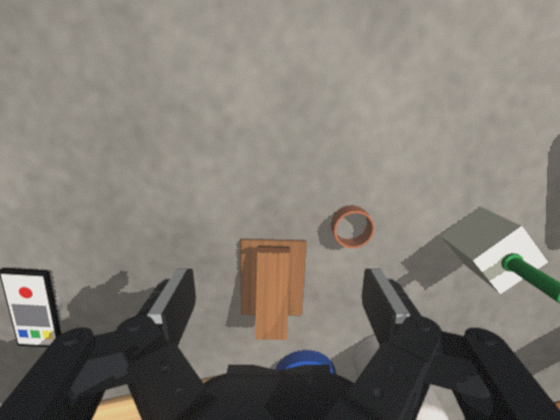

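Wrist view: stand centred, plate corners (241,239)-(306,240)-(302,315)-(241,315), rest from lip (258-290,247) to its top end (257-288,338); phone at the left edge (30,307), nearly parallel.

```bash
python3 - <<'E'
from look import *
from scipy.optimize import least_squares
C=load('st');T=cam('top')
def pose(v,P):
    a=np.deg2rad(20);x,y,w=v[:3]
    M=R.from_euler('ZY',[w,-a]).as_matrix();return np.array([x,y,.035])+np.array(P)@M.T
loc=np.array([[110,20,0],[110,-20,0],[-6,20,12],[-6,-20,12]])/1000
uw=np.array([(288.5,339),(256,339),(290,247),(257.5,247)],float)
ut=np.array([(275,268),(321,280),(245,383),(288,397)])/3+[170,120]
for nm,use in(('wrist',(1,0)),('top',(0,1)),('both',(1,1))):
    f=lambda v:np.r_[use[0]*(proj(C,pose(v,loc))-uw).ravel(),use[1]*(proj(T,pose(v,loc))-ut).ravel()]
    r=least_squares(f,[.53,.03,-.27]);print(nm,r.x,np.abs(r.fun).max(),r.fun)
print('plate',onplane(C,[(241,239),(306,240),(302,315),(241,315)],.01))
print('phone',onplane(C,[(2,269),(49,270),(58,347),(15,346)],.029),'key',onplane(C,(26,293),.029))
print('stylus end', onplane(C,(511,262),.075))
print('copper',onplane(C,(353,226),.025))
E
```

```text
wrist [ 0.534   0.0359 -0.2741] 0.2860513769251156 [-0.1866  0.169   0.2861 -0.0594  0.1339  0.1601 -0.2305 -0.2561 -0.
  0.     -0.      0.     -0.      0.     -0.     -0.    ]
top [ 0.535   0.026  -0.2522] 1.0076002223479463 [-0.      0.     -0.      0.     -0.      0.     -0.      0.      1.0076
  0.1201 -0.9567 -0.1334  0.5173  0.4535 -0.5655 -0.4318]
both [ 0.5343  0.0343 -0.2711] 3.553213613257242 [-1.0723  0.5967 -0.5836  0.447  -1.0557  0.6462 -1.4043  0.321  -1.2097
  0.3658 -3.2525  0.3626 -2.3893  0.4898 -3.5532 -0.1446]
plate [[ 0.5182 -0.0049  0.01  ]
 [ 0.5418  0.0784  0.01  ]
 [ 0.6577  0.046   0.01  ]
 [ 0.6344 -0.0402  0.01  ]]
phone [[ 0.4718 -0.3109  0.029 ]
 [ 0.4886 -0.2535  0.029 ]
 [ 0.6051 -0.3026  0.029 ]
 [ 0.5875 -0.3603  0.029 ]] key [[ 0.5122 -0.2999  0.029 ]]
stylus end [[0.5976 0.2977 0.075 ]]
copper [[0.5312 0.1402 0.025 ]]
```

apply_moves(travel=[[0,-3.8,1.6],[0,-3.8,1.6],[0,-3.8,1.6],[0,-3.8,0.5],[0,-3.8,0],[0,-3.8,0],[0,-3.8,0],[0,-3.8,0]], turn=[[0,0,0],[0,0,0],[0,0,0],[0,0,0],[0,0,0],[0,0,0],[0,0,0],[0,0,0]], grip=[0,0,0,0,0,0,0,0])

```text
t: 3.55
eef_pos: [0.4531, -0.2246, 0.2404]
tool_rot: [0.706, 0.075, 0.702, -0.059]
contact_force: [0.2, 0.6, 1.0]
gripper_width: 1.005
```

```bash
cat > go.py <<'E'
from h import *
import sys
def go(p,yaw,pitch=0):
    o=status.get_obs();Rt=rot(o['tool_rot'])
    # phone-like frame: x fwd, y left, z up ; tool x=-z, tool y=y, tool z=x
    M=R.from_euler('ZY',[yaw,-pitch]).as_matrix();Rd=np.c_[-M[:,2],M[:,1],M[:,0]]
    d=(np.array(p)-o['eef_pos'])@Rt*100
    w=R.from_matrix(Rt.T@Rd).as_rotvec()
    print('t',o['t'],'at',o['eef_pos'],'travel cm',d,'|',np.linalg.norm(d),'turn',w,'F',o['contact_force'],'g',o['gripper_width'])
if __name__=='__main__':
    a=[float(x) for x in sys.argv[1:]];go(a[:3],*a[3:])
E
python3 go.py 0.51 -0.305 0.2 -0.34
```

```text
t 3.55 at [ 0.4531 -0.2246  0.2404] travel cm [ 3.9225 -6.9106  7.0856] | 10.646467601390672 turn [ 0.1502  0.0026 -0.0224] F [0.1799 0.6368 1.039 ] g 1.0052058898020253
```

apply_moves(travel=[[1,-1.8,1.8],[1,-1.8,1.8],[1,-1.8,1.8],[1,-1.6,1.8],[0,0,0],[0,0,0]], turn=[[0.04,0,-0.005],[0.04,0,-0.005],[0.04,0,-0.005],[0.03,0,-0.005],[0,0,0],[0,0,0]], grip=[0,0,0,0,0,0])

```text
t: 4.05
eef_pos: [0.5169, -0.311, 0.1968]
tool_rot: [0.699, 0.118, 0.695, -0.118]
contact_force: [-0.2, 0.5, -0.4]
gripper_width: 1.0
```

```bash
python3 look.py ph phone red_key; python3 - <<'E'
from look import *
im=cv2.imread('pics/ph.png');C=load('ph');hsv=cv2.cvtColor(im,cv2.COLOR_BGR2HSV)
m=((hsv[...,1]>150)&((hsv[...,0]<8)|(hsv[...,0]>172))&(hsv[...,2]>100)).astype(np.uint8)
n,l,s,c=cv2.connectedComponentsWithStats(m)
for i in range(1,n):
    if s[i,4]>30: print('red',s[i],c[i],onplane(C,c[i],.029))
w=((hsv[...,1]<40)&(hsv[...,2]>190)).astype(np.uint8)
n,l,s,c=cv2.connectedComponentsWithStats(w)
for i in range(1,n):
    if s[i,4]>400:
        b=cv2.boxPoints(cv2.minAreaRect(np.argwhere(l==i)[:,::-1].astype(np.float32)));P=onplane(C,b,.029);print('white',s[i],b.tolist(),P,P.mean(0))
E
```

```text
4.05 [ 0.5169 -0.311   0.1968] [ 0.6993  0.1178  0.6951 -0.1178] 1.0003073723815297 [-0.2157  0.5292 -0.3622]
phone 0.66 [256.8, 149.7, 317.9, 261.5] 286.1 206.0 6390 ((286.5, 206.5), (113.0, 61.0), 90.0)
red_key 0.86 [254.9, 148.7, 315.9, 266.6] 286.0 206.0 6400 ((286.0, 207.0), (112.0, 60.0), 90.0)
red [279 178  15  14 169] [285.8817 184.3314] [[ 0.5104 -0.2992  0.029 ]]
red [534 374  19  20 202] [543.703  383.0297] [[ 0.8783 -0.0636  0.029 ]]
white [ 260  159   53  101 3061] [[260.0, 159.0], [312.0, 159.0], [312.0, 259.0], [260.0, 259.0]] [[ 0.4777 -0.3151  0.029 ]
 [ 0.4945 -0.2666  0.029 ]
 [ 0.601  -0.2991  0.029 ]
 [ 0.582  -0.3538  0.029 ]] [ 0.5388 -0.3086  0.029 ]
```

View pics/ph.png

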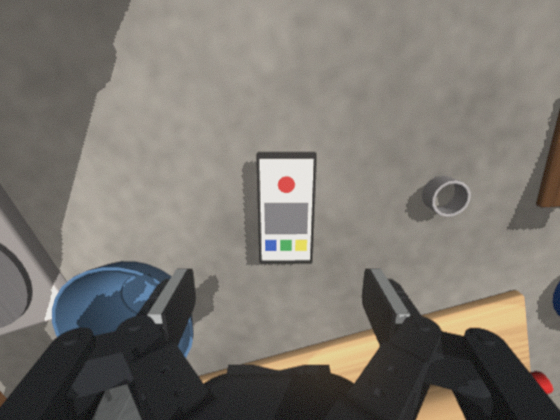

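Phone is central, white screen box (260-312,159-259), red key at (286,184), steel cutter at (447,197), bowl to the left at (120,320). Phone centre ≈ (0.5386,-0.309), parallel to the tool.

```bash
python3 go.py 0.5387 -0.309 0.029 -0.335; python3 - <<'E'
from look import *
C=load('ph');print(onplane(C,[(195,300),(192,325)],.065),bot.tcp_to_tips)
E
```

```text
t 4.2 at [ 0.5159 -0.3106  0.1977] travel cm [16.885   0.868   1.9929] | 17.024358743438817 turn [ 0.0005  0.0067 -0.0017] F [-0.2504  0.1913  0.7442] g 0.9953384033754493
[[ 0.5867 -0.4246  0.065 ]
 [ 0.6146 -0.4407  0.065 ]] 0.019
```

apply_moves(travel=[[2.5,0.2,0.5],[2.5,0.2,0.5],[2.5,0.2,0.5],[2.5,0.2,0.4],[2,0,0],[1,0,0],[0,0,0]], turn=[[0,0,0],[0,0,0],[0,0,0],[0,0,0],[0,0,0],[0,0,0],[0,0,0]], grip=[0,0,0,0,0,0,0])

```text
t: 4.78
eef_pos: [0.5438, -0.3007, 0.0704]
tool_rot: [0.705, 0.115, 0.691, -0.112]
contact_force: [-0.7, 0.5, -0.9]
gripper_width: 0.996
```

```bash
python3 go.py 0.5387 -0.309 0.029 -0.335
```

```text
t 4.7833 at [ 0.5438 -0.3007  0.0704] travel cm [ 4.1294 -0.979  -0.2992] | 4.25444382229888 turn [ 0.0132  0.0184 -0.0079] F [-0.7337  0.5042 -0.8573] g 0.9961903644195665
```

apply_moves(travel=[[1,-0.4,-0.1],[1,-0.4,-0.1],[1,-0.2,-0.1],[1,0,0],[0,0,0]], turn=[[0.005,0.006,-0.003],[0.005,0.006,-0.003],[0,0.006,0],[0,0,0],[0,0,0]], grip=[0,0,0,0,0])

```text
t: 5.2
eef_pos: [0.5398, -0.3101, 0.0314]
tool_rot: [0.699, 0.117, 0.696, -0.116]
contact_force: [0.8, -0.6, 0.6]
gripper_width: 1.002
```

```bash
python3 go.py 0.5387 -0.309 0.029 -0.335
```

```text
t 5.2 at [ 0.5398 -0.3101  0.0314] travel cm [ 0.2348  0.0628 -0.1414] | 0.2811879938047325 turn [ 0.0036  0.0048 -0.0015] F [ 0.7913 -0.6357  0.5695] g 1.0020721403568853
```

Close with moderate force, then lift.

apply_moves(travel=[[0.2,0,0],[0,0,0],[0,0,0],[0,0,0],[0,0,0],[0,0,0],[0,0,0]], turn=[[0,0,0],[0,0,0],[0,0,0],[0,0,0],[0,0,0],[0,0,0],[0,0,0]], grip=[1,1,1,1,1,1,1], newtons=35)

```text
t: 5.78
eef_pos: [0.54, -0.3108, 0.03]
tool_rot: [0.7, 0.117, 0.695, -0.117]
contact_force: [0.4, -0.3, -0.9]
gripper_width: 0.692
```

apply_moves(travel=[[-1,0,0],[-2,0,0],[-3,0,0],[-3,0,0],[-2,0,0],[0,0,0]], turn=[[0,0,0],[0,0,0],[0,0,0],[0,0,0],[0,0,0],[0,0,0]], grip=[1,1,1,1,1,1])

```text
t: 6.28
eef_pos: [0.5378, -0.3102, 0.1456]
tool_rot: [0.698, 0.118, 0.697, -0.117]
contact_force: [0.6, -0.8, -0.8]
gripper_width: 0.692
```

```bash
python3 look.py car; python3 go.py 0.60 0.015 0.15 -0.274
```

```text
6.2833 [ 0.5378 -0.3102  0.1456] [ 0.6979  0.1177  0.6967 -0.1166] 0.6916978816286394 [ 0.6219 -0.8483 -0.7739]
t 6.3333 at [ 0.5373 -0.3098  0.1441] travel cm [-0.5219 32.7478 -4.6875] | 33.085717157114466 turn [-0.0589  0.0002 -0.002 ] F [-0.2628 -0.2882 -2.0543] g 0.6934087793255496
```

View pics/car.png

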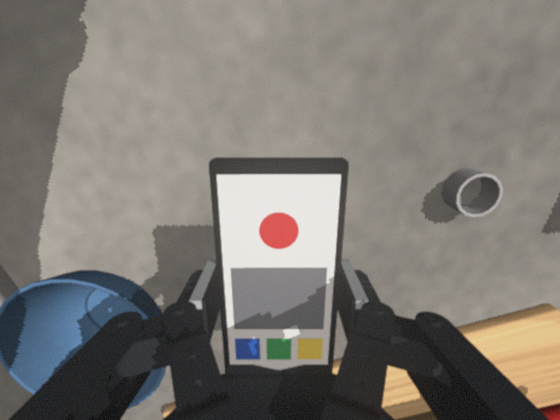

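Phone is held square in the gripper: red key at (279,230), lower edge level from (210,160) to (347,160).

```bash
python3 - <<'E'
from look import *
c=eyes.calibration('wrist');K,T=c['intrinsics'],c['T_tool_cam']
uv=np.array([(279,230),(210,160),(347,160),(278.5,348)],float)
d=np.c_[uv,np.ones(4)]@np.linalg.inv(K).T@T[:3,:3].T;p=T[:3,3]
for x in(.001,.003): print(p+d*((x-p[0])/d[:,0])[:,None])
E
```

```text
[[ 0.001   0.0014 -0.0312]
 [ 0.001  -0.0279 -0.0633]
 [ 0.001   0.0302 -0.0634]
 [ 0.001   0.0013  0.0373]]
[[ 0.003   0.0014 -0.0303]
 [ 0.003  -0.0284 -0.063 ]
 [ 0.003   0.0307 -0.063 ]
 [ 0.003   0.0013  0.0393]]
```

apply_moves(travel=[[0,4,-0.6],[0,4,-0.6],[0,4,-0.6],[0,4,-0.6],[0,4,-0.6],[0,4,-0.6],[0,4,-0.6],[0,0,0]], turn=[[-0.01,-0.05,0],[-0.01,-0.05,0],[-0.01,-0.05,0],[-0.01,-0.05,0],[-0.01,-0.05,0],[-0.01,-0.05,0],[0,-0.04,0],[0,0,0]], grip=[1,1,1,1,1,1,1,1])

```text
t: 7.0
eef_pos: [0.5796, -0.021, 0.1313]
tool_rot: [0.812, 0.074, 0.568, -0.114]
contact_force: [0.4, 1.3, -2.0]
gripper_width: 0.692
```

```bash
python3 look.py st2; python3 - <<'E'
from look import *
im=cv2.imread('pics/st2.png');C=load('st2')
# overlay projected stand outline (wrist-fit)
v=(.534,.0359,-.274);M=R.from_euler('ZY',[v[2],-np.deg2rad(20)]).as_matrix()
L=np.array([[0,20,0],[110,20,0],[110,-20,0],[0,-20,0],[-6,-20,12],[-6,20,12],[0,20,12],[0,-20,12]])/1000
print(proj(C,np.array([v[0],v[1],.035])+L@M.T))
E
python3 go.py 0.585 0.0225 0.11 -0.274 0.349
```

```text
7.0 [ 0.5796 -0.021   0.1313] [ 0.812   0.0736  0.5676 -0.1143] 0.6924874900612167 [ 0.4236  1.2894 -1.9509]
[[379.743  100.3321]
 [362.0331 259.2556]
 [307.8177 258.7431]
 [314.7118  99.9513]
 [317.4602  88.2505]
 [387.6424  88.6428]
 [386.3151  99.8673]
 [316.9475  99.4619]]
t 7.05 at [ 0.579  -0.0262  0.1316] travel cm [ 1.7122  4.8735 -1.4395] | 5.362349219065516 turn [0.0005 0.0021 0.0129] F [-0.7779  0.2125 -1.0375] g 0.6909553662578627
```

View pics/st2.png

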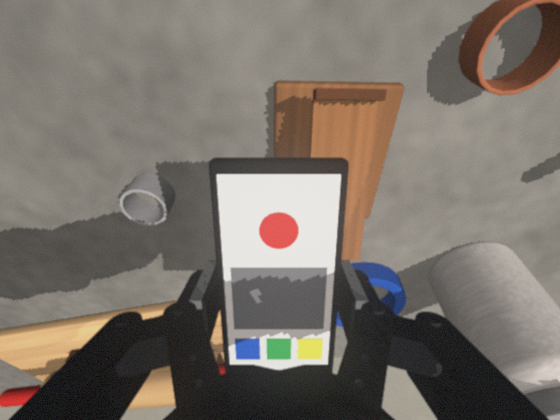

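```bash
cat > gc.py <<'E'
from go import *
def g(x,y,z,c=(.534,.0345,.035),yaw=-.274):
    M=R.from_euler('ZY',[yaw,-np.deg2rad(20)]).as_matrix()
    o=status.get_obs();print('cradle-frame TCP mm',(o['eef_pos']-np.array(c))@M*1000)
    go(np.array(c)+M@(np.array([x,y,z])/1000),yaw,np.deg2rad(20))
if __name__=='__main__': g(*[float(a) for a in sys.argv[1:4]])
E
python3 gc.py 67 -1.3 45
```

```text
cradle-frame TCP mm [ 89.2213 -46.2565  70.3504]
t 7.05 at [ 0.579  -0.0262  0.1316] travel cm [ 2.4725  4.5289 -2.2251] | 5.619182411040438 turn [0.0005 0.002  0.0129] F [-0.7779  0.2125 -1.0375] g 0.6909553662578627
```

apply_moves(travel=[[0,1.2,-0.6],[0,1.2,-0.6],[0.8,1.2,-0.6],[0.8,0.9,-0.4],[0.8,0,0],[0,0,0]], turn=[[0,0,0.006],[0,0,0.006],[0,0,0],[0,0,0],[0,0,0],[0,0,0]], grip=[1,1,1,1,1,1])

```text
t: 7.55
eef_pos: [0.5763, 0.0205, 0.0952]
tool_rot: [0.81, 0.076, 0.571, -0.113]
contact_force: [-0.9, -0.9, -1.9]
gripper_width: 0.689
```

```bash
python3 look.py st3; python3 gc.py 66 -1.3 13; python3 - <<'E'
from look import *
C=load('st3')
v=(.534,.0345,-.274);M=R.from_euler('ZY',[v[2],-np.deg2rad(20)]).as_matrix()
L=np.array([[-6,-20,12],[-6,20,12],[0,20,12],[0,-20,12]])/1000
print(proj(C,np.array([v[0],v[1],.035])+L@M.T))
E
```

```text
7.55 [0.5763 0.0205 0.0952] [ 0.8098  0.0757  0.5707 -0.1132] 0.6890032125791394 [-0.9316 -0.8786 -1.9471]
cradle-frame TCP mm [62.5423 -2.1285 41.8073]
t 7.6 at [0.5762 0.0204 0.0957] travel cm [2.8783 0.0986 0.3611] | 2.9025847529359523 turn [ 0.0026 -0.0052  0.0058] F [-0.7641  0.1721 -1.5802] g 0.6892665982554698
[[241.6729 140.4342]
 [319.9732 140.7928]
 [319.4008 152.6547]
 [242.0893 152.2878]]
```

View pics/st3.png

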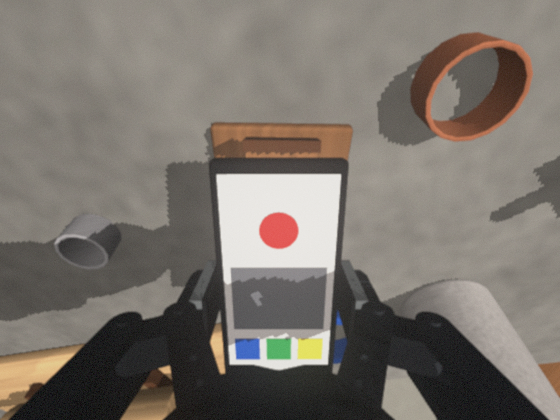

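Wrist view: lip at (244-320,138-152), within ~2 px of prediction and centred on the phone (279). Descending.

apply_moves(travel=[[0.7,0.05,0.2],[0.7,0.05,0.1],[0.7,0,0.1],[0.7,0,0],[0,0,0]], turn=[[0,0,0.003],[0,0,0.003],[0,0,0],[0,0,0],[0,0,0]], grip=[1,1,1,1,1])

```text
t: 8.02
eef_pos: [0.5906, 0.0121, 0.0687]
tool_rot: [0.81, 0.079, 0.57, -0.114]
contact_force: [0.6, 0.7, -1.1]
gripper_width: 0.692
```

```bash
python3 gc.py 65 -1.3 10
```

```text
cradle-frame TCP mm [68.4572 -6.249  10.9753]
t 8.0167 at [0.5906 0.0121 0.0687] travel cm [ 0.0976  0.4939 -0.3471] | 0.6115203456044204 turn [-0.0038 -0.0049  0.0034] F [ 0.5896  0.6701 -1.0847] g 0.6921508886189155
```

apply_moves(travel=[[0,0.25,-0.15],[0,0.25,-0.15],[0,0,0]], turn=[[0,0,0],[0,0,0],[0,0,0]], grip=[1,1,1])

```text
t: 8.27
eef_pos: [0.5891, 0.0167, 0.0673]
tool_rot: [0.809, 0.08, 0.57, -0.115]
contact_force: [-0.8, 0.0, -0.8]
gripper_width: 0.69
```

```bash
python3 gc.py 65 -1.3 9
```

```text
cradle-frame TCP mm [65.4155 -2.2183 10.5389]
t 8.2667 at [0.5891 0.0167 0.0673] travel cm [ 0.1537  0.0923 -0.0413] | 0.1839579328045243 turn [-0.006  -0.0055  0.0047] F [-0.781   0.0083 -0.7922] g 0.6899055581493545
```

apply_moves(travel=[[0.15,0.05,0],[0.15,0,0],[0,0,0]], turn=[[-0.003,-0.003,0.003],[-0.003,-0.003,0],[0,0,0]], grip=[1,1,1])

```text
t: 8.52
eef_pos: [0.5897, 0.0174, 0.0669]
tool_rot: [0.812, 0.079, 0.567, -0.112]
contact_force: [0.2, 0.9, -1.8]
gripper_width: 0.693
```

```bash
python3 gc.py 65 -1.3 9
```

```text
cradle-frame TCP mm [65.6734 -1.3326 10.0318]
t 8.5167 at [0.5897 0.0174 0.0669] travel cm [ 0.1031  0.0031 -0.0675] | 0.12325328016732331 turn [-0.0013  0.0016 -0.0007] F [ 0.2484  0.8918 -1.7759] g 0.6925685391366243
```

apply_moves(travel=[[0.3,0,0],[0.3,0,0],[0,0,0]], turn=[[0,0,0],[0,0,0],[0,0,0]], grip=[1,1,1])

```text
t: 8.77
eef_pos: [0.5908, 0.0175, 0.0664]
tool_rot: [0.812, 0.081, 0.567, -0.111]
contact_force: [0.1, 0.6, -1.3]
gripper_width: 0.692
```

```bash
python3 gc.py 65 -1.3 9
```

```text
cradle-frame TCP mm [66.4092 -1.0117  9.2562]
t 8.7667 at [0.5908 0.0175 0.0664] travel cm [ 0.0251 -0.0294 -0.1409] | 0.14610135325603857 turn [-0.0033  0.0028 -0.0058] F [ 0.1064  0.6362 -1.299 ] g 0.6921447456212765
```

apply_moves(travel=[[0.3,0,-0.1],[0.4,0,-0.1]], turn=[[0,0,0],[0,0,0]], grip=[1,1])

```text
t: 8.93
eef_pos: [0.5924, 0.0174, 0.0636]
tool_rot: [0.814, 0.083, 0.565, -0.11]
contact_force: [-32.4, 5.1, 65.7]
gripper_width: 0.692
```

```bash
python3 gc.py 65 -1.3 9
```

```text
cradle-frame TCP mm [66.955  -0.6913  6.086 ]
t 8.9333 at [0.5924 0.0174 0.0636] travel cm [-0.2934 -0.059  -0.193 ] | 0.35614826136304517 turn [-0.0053  0.0073 -0.01  ] F [-32.3542   5.0541  65.7307] g 0.6916955423174174
```

In firm contact (too firm); relax, then open.

apply_moves(travel=[[-0.2,0,0]], turn=[[0,0,0]], grip=[1])

```text
t: 9.02
eef_pos: [0.5919, 0.0176, 0.0663]
tool_rot: [0.814, 0.083, 0.564, -0.109]
contact_force: [0.3, 0.6, -1.8]
gripper_width: 0.689
```

```bash
python3 look.py st4;python3 gc.py 65 -1.3 9
```

```text
9.0167 [0.5919 0.0176 0.0663] [ 0.8143  0.0833  0.564  -0.1093] 0.6891970796732616 [ 0.3194  0.5714 -1.7505]
cradle-frame TCP mm [67.7316 -0.5113  9.0777]
t 9.0667 at [0.5921 0.0176 0.0667] travel cm [ 0.0044 -0.0805 -0.2728] | 0.2844287179843741 turn [-0.0058  0.0091 -0.0113] F [-0.1289 -0.1035 -0.7538] g 0.6958133642822802
```

View pics/st4.png

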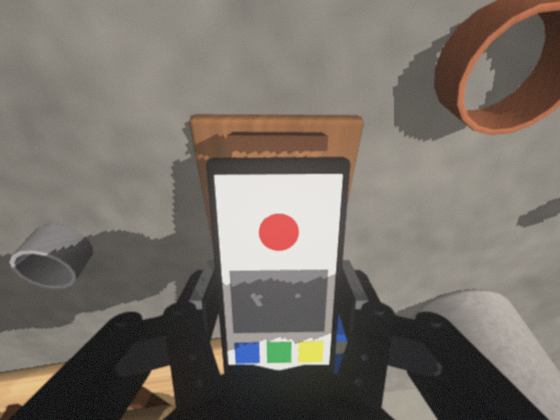

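Phone sits just up-slope of the lip: lip (228-327,133-150), phone edge at row 158, i.e. a gap of ~3 mm; centred. Slide down a little and release.

apply_moves(travel=[[0,0,-0.25],[0.1,0,0],[0,0,0],[0,0,0],[0,0,0],[0,0,0],[0,0,0]], turn=[[0,0,0],[0,0,0],[0,0,0],[0,0,0],[0,0,0],[0,0,0],[0,0,0]], grip=[1,1,0,0,0,0,0])

```text
t: 9.65
eef_pos: [0.5917, 0.0194, 0.0649]
tool_rot: [0.816, 0.083, 0.562, -0.108]
contact_force: [-0.9, -1.1, 0.3]
gripper_width: 1.0
```

apply_moves(travel=[[-1,0,0],[-2,0,0],[-3,0,0],[-4,0,0],[-3,0,0],[0,0,0]], turn=[[0,0,0],[0,0,0],[0,0,0],[0,0,0],[0,0,0],[0,0,0]], grip=[0,0,0,0,0,0])

```text
t: 10.15
eef_pos: [0.5451, 0.0301, 0.1877]
tool_rot: [0.814, 0.082, 0.565, -0.109]
contact_force: [0.7, 0.4, 0.7]
gripper_width: 0.998
```

```bash
python3 look.py st5;python3 gc.py 32 0 180; python3 - <<'E'
from look import *
im=cv2.imread('pics/st5.png');C=load('st5');hsv=cv2.cvtColor(im,cv2.COLOR_BGR2HSV)
m=((hsv[...,1]>150)&((hsv[...,0]<5)|(hsv[...,0]>174))&(hsv[...,2]>120)).astype(np.uint8)
n,l,s,c=cv2.connectedComponentsWithStats(m)
c0=np.array((.534,.0345,.035));M=R.from_euler('ZY',[-.274,-np.deg2rad(20)]).as_matrix()
def cr(uv,z):
    K,Rc,p=C;p=(p-c0)@M;d=np.r_[uv,1]@np.linalg.inv(K).T@Rc.T@M;return (p+d*(z/1000-p[2])/d[2])*1000
for i in range(1,n):
    if s[i,4]>60: print('red',s[i],c[i],'cradle',cr(c[i],9))
E
```

```text
10.15 [0.5451 0.0301 0.1877] [ 0.8139  0.0821  0.5648 -0.1093] 0.9979323492364368 [0.6949 0.3928 0.683 ]
cradle-frame TCP mm [ 62.9605  -1.3438 138.2018]
t 10.2 at [0.5451 0.03   0.1864] travel cm [-4.1988  0.1625 -3.0689] | 5.2033139014244405 turn [-0.0033  0.0066 -0.0091] F [ 0.7161  0.4503 -0.0728] g 1.0011801002829288
red [270 163  18  18 249] [278.5863 171.3735] cradle [32.5873  1.5364  9.    ]
red [197 334  59  22 797] [225.8645 345.1794] cradle [223.9996 -56.2778   9.    ]
red [ 13 370  15  13 129] [ 19.2868 375.5039] cradle [ 264.4101 -291.2711    9.    ]
```

View pics/st5.png

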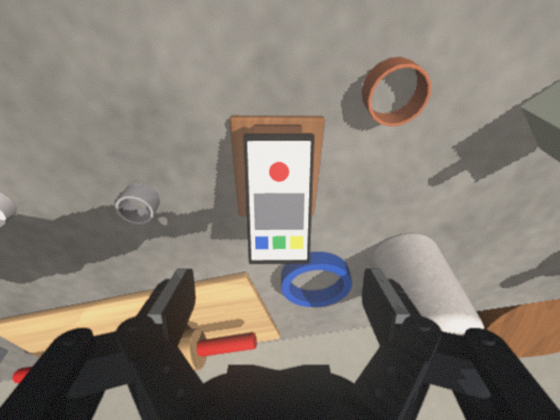

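Phone lies on the rest against the lip, straight and centred (phone cols 246-313, lip 252-302, key at (279,171) → cradle (32.6,1.5) mm). Off to the stylus.

```bash
python3 go.py 0.565 0.30 0.235 -0.274
```

```text
t 10.2 at [0.5451 0.03   0.1864] travel cm [-6.1906 26.579  -3.447 ] | 27.507285193681135 turn [-0.0016  0.3557 -0.0096] F [ 0.7161  0.4503 -0.0728] g 1.0011801002829288
```

apply_moves(travel=[[-1.5,3,0],[-1.2,3.5,0],[-1,3.7,0],[-0.6,3.7,-0.2],[-0.5,3.7,-0.2],[-0.2,3.7,-0.2],[0,3,-0.2],[0,0,0]], turn=[[0,0.05,0],[0,0.05,0],[0,0.05,0],[0,0.05,0],[0,0.05,0],[0,0.05,0],[0,0.05,0],[0,0,0]], grip=[0,0,0,0,0,0,0,0])

```text
t: 10.87
eef_pos: [0.5885, 0.2786, 0.2293]
tool_rot: [0.692, 0.104, 0.708, -0.092]
contact_force: [0.4, 1.1, 0.0]
gripper_width: 0.999
```

```bash
python3 go.py 0.57 0.30 0.22 -0.274
```

```text
t 10.8667 at [0.5885 0.2786 0.2293] travel cm [ 1.012   1.5402 -2.3412] | 2.9795214716642318 turn [-0.0043 -0.0244 -0.013 ] F [0.3534 1.0524 0.0457] g 0.9993897964438544
```

apply_moves(travel=[[0,0.8,-0.3],[0,0.7,-0.3],[0,0,0],[0,0,0]], turn=[[0,-0.012,-0.006],[0,-0.012,-0.006],[0,0,0],[0,0,0]], grip=[0,0,0,0])

```text
t: 11.2
eef_pos: [0.5871, 0.2944, 0.2243]
tool_rot: [0.7, 0.097, 0.701, -0.1]
contact_force: [0.7, 0.1, 1.5]
gripper_width: 1.0
```

```bash
python3 look.py sty stylus holder; python3 - <<'E'
from look import *
im=cv2.imread('pics/sty.png');C=load('sty');hsv=cv2.cvtColor(im,cv2.COLOR_BGR2HSV)
m=((hsv[...,1]>150)&(abs(hsv[...,0].astype(int)-65)<14)&(hsv[...,2]>50)).astype(np.uint8)
n,l,s,c=cv2.connectedComponentsWithStats(m)
for i in range(1,n):
    if s[i,4]>60: print('green',s[i],c[i])
print(proj(C,[[.597,.3,.07],[.597,.3,.075],[.597,.3,.139]]))
cv2.imwrite('pics/styc.png',cv2.resize(im[110:350,170:390],None,fx=2.5,fy=2.5,interpolation=2))
E
```

```text
11.2 [0.5871 0.2944 0.2243] [ 0.6996  0.0972  0.7008 -0.1001] 0.9999189095967076 [0.6966 0.0763 1.4601]
stylus 0.98 [273.2, 198.7, 298.9, 249.7] 287.9 222.1 908 ((287.89837646484375, 221.91578674316406), (48.1638069152832, 21.094999313354492), 84.64417266845703)
holder 0.8 [243.6, 156.3, 332.0, 241.3] 285.4 196.7 3511 ((286.5, 203.00001525878906), (71.41778564453125, 68.58935546875), 45.0)
[[285.9977 206.2604]
 [286.1017 207.8603]
 [287.8142 234.1986]]
```

View pics/styc.png

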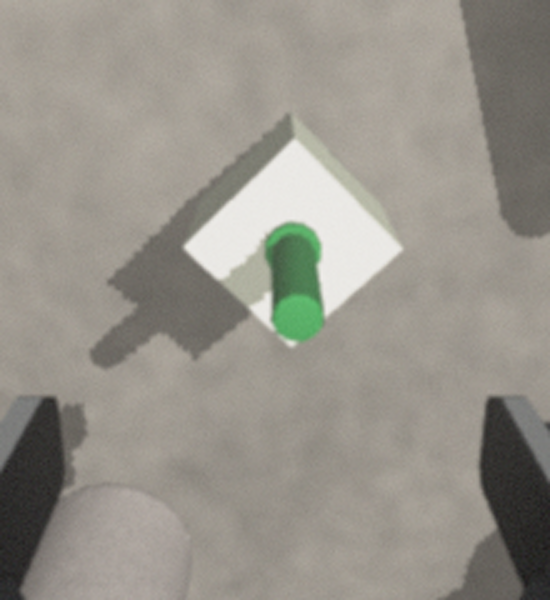

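Stylus handle end at (289,237), collar at (287,210); predicted within 3 px.

```bash
python3 - <<'E'
from look import *
C=load('sty');print(onplane(C,(289.2,237.2),.139),onplane(C,(286.8,209.6),.075))
E
python3 go.py 0.598 0.2985 0.108 -0.274
```

```text
[[0.5997 0.3004 0.139 ]] [[0.5989 0.3002 0.075 ]]
t 11.35 at [0.5874 0.294  0.225 ] travel cm [11.7006  0.769   0.9069] | 11.760888937649217 turn [-0.0068 -0.0009  0.0034] F [ 0.4412  0.1711 -0.7496] g 0.9990791355123212
```

apply_moves(travel=[[1,0.5,0.5],[1.5,0.4,0.45],[2.5,0,0],[2,0,0],[0,0,0]], turn=[[0,0,0],[0,0,0],[0,0,0],[0,0,0],[0,0,0]], grip=[0,0,0,0,0])

```text
t: 11.77
eef_pos: [0.6019, 0.2988, 0.1513]
tool_rot: [0.701, 0.1, 0.699, -0.1]
contact_force: [-0.7, -0.3, -0.0]
gripper_width: 0.996
```

```bash
python3 go.py 0.599 0.300 0.108 -0.274
```

```text
t 11.7667 at [0.6019 0.2988 0.1513] travel cm [ 4.3265  0.0345 -0.3165] | 4.338247569238306 turn [-0.0098  0.0019 -0.0005] F [-0.7314 -0.3317 -0.0137] g 0.9964668424592696
```

apply_moves(travel=[[1.2,0,-0.2],[1.2,0,-0.1],[1.2,0,0],[0.6,0,0],[0,0,0]], turn=[[-0.005,0,0],[-0.005,0,0],[0,0,0],[0,0,0],[0,0,0]], grip=[0,0,0,0,0])

```text
t: 12.18
eef_pos: [0.5996, 0.2988, 0.1044]
tool_rot: [0.701, 0.096, 0.7, -0.097]
contact_force: [-0.8, -1.1, 0.3]
gripper_width: 1.001
```

```bash
python3 go.py 0.599 0.300 0.108 -0.274
```

```text
t 12.1833 at [0.5996 0.2988 0.1044] travel cm [-0.3602  0.1021 -0.0956] | 0.3864226699279085 turn [-0.0002  0.0019  0.0006] F [-0.7803 -1.0657  0.3235] g 1.0007814676951652
```

apply_moves(travel=[[-0.3,0.1,-0.1],[0,0,0],[0,0,0],[0,0,0],[0,0,0],[0,0,0],[0,0,0],[0,0,0]], turn=[[0,0,0],[0,0,0],[0,0,0],[0,0,0],[0,0,0],[0,0,0],[0,0,0],[0,0,0]], grip=[0,1,1,1,1,1,1,1], newtons=50)

```text
t: 12.85
eef_pos: [0.6005, 0.3002, 0.1106]
tool_rot: [0.702, 0.097, 0.699, -0.096]
contact_force: [0.6, -0.4, 0.3]
gripper_width: 0.183
```

apply_moves(travel=[[0,0,0],[0,0,0],[0,0,0]], turn=[[0,0,0],[0,0,0],[0,0,0]], grip=[1,1,1])

```text
t: 13.1
eef_pos: [0.6004, 0.3004, 0.1106]
tool_rot: [0.702, 0.097, 0.699, -0.096]
contact_force: [-1.2, 0.1, 0.4]
gripper_width: 0.189
```

apply_moves(travel=[[-1,0,0],[-1.5,0,0],[-1.8,0,0],[-1.8,0,0],[-1.8,0,0],[-1.8,0,0],[-1,0,0],[0,0,0]], turn=[[0,0,0],[0,0,0],[0,0,0],[0,0,0],[0,0,0],[0,0,0],[0,0,0],[0,0,0]], grip=[1,1,1,1,1,1,1,1])

```text
t: 13.77
eef_pos: [0.6011, 0.2996, 0.2301]
tool_rot: [0.703, 0.098, 0.697, -0.096]
contact_force: [0.7, 0.6, 0.2]
gripper_width: 0.186
```

```bash
python3 gc.py 32.6 1.5 155
```

```text
cradle-frame TCP mm [ 59.9998 273.3211 185.743 ]
t 13.7667 at [0.6011 0.2996 0.2301] travel cm [  3.6998 -27.2009  -1.4999] | 27.4922920798287 turn [-0.0027 -0.3409 -0.0038] F [0.7246 0.5506 0.1582] g 0.18615383327859714
```

apply_moves(travel=[[0,-3.6,-0.2],[0,-3.8,-0.2],[0,-3.8,-0.2],[0,-3.8,-0.2],[0,-3.8,-0.2],[0,-3.8,-0.2],[0,-3.8,-0.2],[0,0,0]], turn=[[0,-0.05,0],[0,-0.05,0],[0,-0.05,0],[0,-0.05,0],[0,-0.05,0],[0,-0.05,0],[0,-0.04,0],[0,0,0]], grip=[1,1,1,1,1,1,1,1])

```text
t: 14.43
eef_pos: [0.5112, 0.0423, 0.2208]
tool_rot: [0.814, 0.08, 0.565, -0.108]
contact_force: [-1.6, -0.1, -1.1]
gripper_width: 0.181
```

```bash
python3 gc.py 32.6 1.5 130
```

```text
cradle-frame TCP mm [ 40.9887   1.3204 182.8485]
t 14.4333 at [0.5112 0.0423 0.2208] travel cm [ 5.2778 -0.0343 -0.8814] | 5.351039762672185 turn [ 0.0013  0.0081 -0.0101] F [-1.5634 -0.1209 -1.076 ] g 0.1810878555981293
```

apply_moves(travel=[[1.5,0,-0.4],[1.5,0,-0.4],[1.2,0,0],[0.5,0,0],[0,0,0],[0,0,0]], turn=[[0,0.004,-0.005],[0,0.004,-0.005],[0,0,0],[0,0,0],[0,0,0],[0,0,0]], grip=[1,1,1,1,1,1])

```text
t: 14.93
eef_pos: [0.5153, 0.0392, 0.1702]
tool_rot: [0.809, 0.081, 0.571, -0.111]
contact_force: [-0.8, 1.2, -1.1]
gripper_width: 0.187
```

```bash
python3 look.py key red_key; python3 gc.py 32.6 1.5 115; python3 - <<'E'
import cv2
cv2.imwrite('pics/keyc.png',cv2.resize(cv2.imread('pics/key.png')[60:340,140:420],None,fx=2.1,fy=2.1,interpolation=2))
E
```

```text
14.9333 [0.5153 0.0392 0.1702] [ 0.8092  0.0809  0.5711 -0.1114] 0.18705685909360706 [-0.7546  1.2295 -1.0716]
red_key 0.9 [244.9, 176.1, 313.3, 262.1] 279.4 210.9 4218 ((279.0, 219.5), (85.0, 68.0), 90.0)
cradle-frame TCP mm [ 28.4865  -0.1661 134.0532]
t 15.0333 at [0.5156 0.0395 0.1707] travel cm [1.9029 0.1612 0.4243] | 1.9563228684186738 turn [-0.0033 -0.0071 -0.0035] F [-0.3327  0.0341 -0.7127] g 0.18377677903924952
```

View pics/keyc.png

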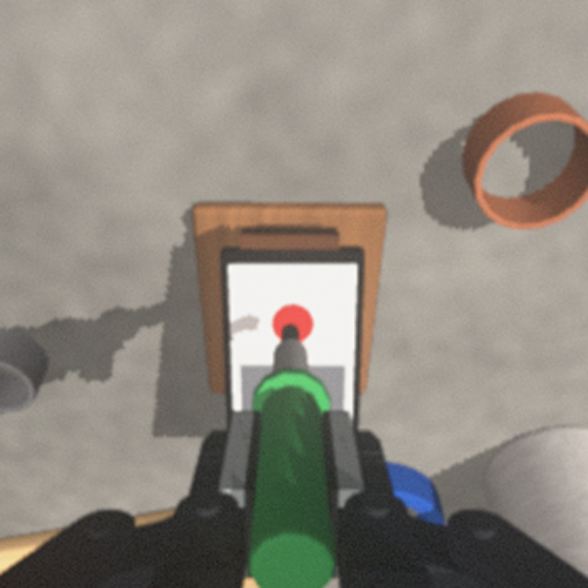

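Stylus tip hovers over the red key: tip crop (291,330), key centre crop (292,323). Check where the axis meets the screen.

```bash
python3 - <<'E'
from look import *
c=eyes.calibration('wrist');K,T=c['intrinsics'],c['T_tool_cam'];Ti=np.linalg.inv(T)
for x in(.0986,.1006,.12,.125):
    q=K@(Ti@[x,0,0,1])[:3];print(x,q[:2]/q[2])
im=cv2.imread('pics/key.png');hsv=cv2.cvtColor(im,cv2.COLOR_BGR2HSV)
m=((hsv[...,1]>130)&((hsv[...,0]<5)|(hsv[...,0]>174))&(hsv[...,2]>150)).astype(np.uint8)
n,l,s,cc=cv2.connectedComponentsWithStats(m)
for i in range(1,n):
    if s[i,4]>60: print(s[i],cc[i])
print('tip obs',np.array([291,328])/2.1+[140,60])
# key in tool frame if screen at tool x=0.125
d=np.array([279,213.6,1])@np.linalg.inv(K).T@T[:3,:3].T;p=T[:3,3]
for x in(.120,.125,.13):print(p+d*(x-p[0])/d[0])
E
```

```text
0.0986 [276.8074 218.1568]
0.1006 [276.8186 217.2903]
0.12 [276.9185 209.5445]
0.125 [276.9419 207.7234]
[270 206  18  16 180] [279.1889 212.3111]
[ 16 390  34  14 343] [ 31.8542 396.8455]
tip obs [278.5714 216.1905]
[0.12   0.0018 0.0038]
[0.125  0.0018 0.0056]
[0.13   0.0019 0.0074]
```

apply_moves(travel=[[0.4,0.05,0.25],[0.5,0,0.25],[0.5,0,0],[0,0,0]], turn=[[0,-0.003,-0.002],[0,-0.003,-0.002],[0,0,0],[0,0,0]], grip=[1,1,1,1])

```text
t: 15.37
eef_pos: [0.5266, 0.0388, 0.1597]
tool_rot: [0.812, 0.08, 0.567, -0.112]
contact_force: [0.2, 0.7, -0.8]
gripper_width: 0.189
```

```bash
python3 gc.py 33 0.5 105
```

```text
cradle-frame TCP mm [ 34.8823   2.182  119.9737]
t 15.3667 at [0.5266 0.0388 0.1597] travel cm [ 1.4967 -0.172  -0.1904] | 1.5184971695078338 turn [-0.0019  0.0017 -0.0023] F [ 0.1918  0.7192 -0.8439] g 0.18891554333278615
```

apply_moves(travel=[[0.3,-0.1,-0.1],[0.3,0,0],[0.3,0,0],[0,0,0]], turn=[[0,0,0],[0,0,0],[0,0,0],[0,0,0]], grip=[1,1,1,1])

```text
t: 15.7
eef_pos: [0.5287, 0.0371, 0.1497]
tool_rot: [0.812, 0.08, 0.567, -0.112]
contact_force: [0.5, 0.6, -0.1]
gripper_width: 0.187
```

```bash
python3 gc.py 33 0.5 105;cat > tip.py <<'E'
from look import *
import sys
look(sys.argv[1])
im=cv2.imread(f'pics/{sys.argv[1]}.png');hsv=cv2.cvtColor(im,cv2.COLOR_BGR2HSV)
m=((hsv[...,1]>130)&((hsv[...,0]<5)|(hsv[...,0]>174))&(hsv[...,2]>120)).astype(np.uint8)[150:280,220:340]
n,l,s,cc=cv2.connectedComponentsWithStats(m)
for i in range(1,n):
    if s[i,4]>30:print('red box',s[i]+[220,150,0,0,0])
g=im[190:260,262:296].sum(2)//3
for r in range(190,250,2):
    print(r,' '.join('%3d'%v for v in im[r,264:294:2].max(1)))
E
python3 tip.py k1
```

```text
cradle-frame TCP mm [ 33.7994   1.0453 109.7798]
t 15.7 at [0.5287 0.0371 0.1497] travel cm [ 0.4778 -0.0556 -0.0805] | 0.4876781431997045 turn [-0.0019  0.0014 -0.0019] F [ 0.482   0.6043 -0.0957] g 0.18718811907215602
15.7 [0.5287 0.0371 0.1497] [ 0.8119  0.0796  0.5674 -0.1117] 0.18718811907215602 [ 0.482   0.6043 -0.0957]
red box [268 207  20  17 197]
190 244 244 244 244 244 244 244 244 244 244 244 244 244 244 244
192 244 244 244 244 244 244 244 244 244 244 243 244 244 244 244
194 244 243 244 244 244 244 244 244 244 244 244 244 244 244 244
196 244 244 244 244 244 244 244 244 244 244 244 244 243 244 244
198 244 244 244 244 244 244 244 244 244 243 244 244 244 244 244
200 244 244 244 244 244 244 244 244 244 243 244 244 244 244 244
202 244 243 244 244 244 244 244 244 244 244 244 244 244 244 244
204 244 244 243 244 244 244 243 243 244 244 244 244 244 244 244
206 244 244 244 244 244 239 239 238 241 240 244 244 244 244 244
208 243 244 244 239 241 240 241 241 241 240 241 243 244 244 244
210 244 244 242 240 241 240 241 241 241 241 241 242 243 244 244
212 244 242 240 241 241 241 242 241 24
[... 477 characters left out ...]
 244 244 244 176 106 103 111 115 123 132 137 220 244 244 244
230 244 244 245 171 106 105 109 114 123 133 137 207 244 244 244
232 243 244 245 163 104 109 112 116 127 132 137 204 245 243 244
234 244 244 245 156 103 103 100 106 120 129 134 187 245 244 244
236 244 243 244 135 100 110 115 116 110 113 120 164 244 244 244
238 199 180 144 108 143 186 190 188 183 179 168 140 157 189 200
240 138 117 152 184 209 216 214 213 211 213 211 202 165 132 143
242 125 191 209 210 209 209 202 203 206 206 211 211 206 190 150
244 163 197 165 197 177 154 118 118 133 147 177 212 209 214 197
246 145 141 131 111  97  96 100 101 106 110 119 146 189 209 211
248 138 134 109  95  95  96  93 100 103  99 111  95 116 198 209
```

Tip end at (278,215), disc box centre (278,215.5), shadow meeting the tip: at contact and on centre. Press ~5 mm further.

apply_moves(travel=[[0.2,0,0],[0.2,0,0],[0.2,0,0]], turn=[[0,0,0],[0,0,0],[0,0,0]], grip=[1,1,1])

```text
t: 16.0
eef_pos: [0.5309, 0.0364, 0.1442]
tool_rot: [0.812, 0.08, 0.567, -0.112]
contact_force: [-0.6, 0.5, 0.7]
gripper_width: 0.187
```

```bash
python3 gc.py 33 0.5 105;python3 tip.py k2 | awk 'NR<3||$1>=206&&$1<246'; python3 gc.py 33 0.5 105
```

```text
cradle-frame TCP mm [ 34.0758   1.0202 103.8088]
t 16.0 at [0.5309 0.0364 0.1442] travel cm [-0.1194 -0.052  -0.1072] | 0.16872860674115908 turn [-0.0024  0.0017 -0.0024] F [-0.6003  0.5099  0.7476] g 0.18660637949478626
16.0 [0.5309 0.0364 0.1442] [ 0.812   0.0799  0.5673 -0.1116] 0.18660637949478626 [-0.6003  0.5099  0.7476]
red box [267 209  21  16 196]
206 244 244 244 244 244 244 243 244 244 244 244 244 244 244 244
208 244 244 244 244 239 242 240 238 241 240 243 244 244 244 244
210 244 244 243 237 241 240 241 241 241 241 242 244 244 244 244
212 244 244 240 241 241 241 240 241 241 241 241 241 243 244 244
214 244 243 241 241 241 242 242 243 241 241 241 241 239 244 244
216 243 242 241 242 241 236 207 203 222 241 241 241 242 244 244
218 217 205 225 223 212 140  81  80 106 223 241 241 242 244 244
220 203 190 176 175 171 106  86  88  85 181 242 241 241 245 244
222 200 192 177 174 164 112 111 119 122 168 239 241 243 244 244
224 201 201 179 170 129 108 111 118 129 136 188 242 244 244 244
226 203 201 200 179 112 106 113 118 127 134 146 234 244 244 244
228 197 201 212 151 107 109 112 116 124 136 142 222 244 244 244
230 212 235 244 166 107 108 111 116 123 136 138 216 244 244 244
232 242 244 245 159 106 109 108 115 126 133 137 205 245 244 244
234 244 244 245 156 103 106 106 105 114 126 137 189 245 244 244
236 244 245 241 134  95 110 116 110 111 121 122 169 244 244 244
238 245 224 156 111 144 186 195 190 188 182 165 144 188 238 245
240 206 131 158 188 206 215 211 212 211 212 211 203 168 154 209
242 127 188 209 214 211 213 202 204 206 204 211 209 212 190 148
244 141 151 203 194 163 155 118 124 126 139 182 209 212 214 198
cradle-frame TCP mm [ 34.0483   0.9993 103.6079]
t 16.05 at [0.531  0.0364 0.144 ] travel cm [-0.1395 -0.0499 -0.1045] | 0.18127727181622616 turn [-0.0023  0.0017 -0.0022] F [-0.8223 -0.1568  1.2643] g 0.18287923019963293
```

```bash
python3 - <<'E'
import cv2
for t in('key','k1','k2'):
    im=cv2.imread(f'pics/{t}.png');print(t)
    print([int(im[r,276:280,2].mean()) for r in range(206,226)])
E
python3 - <<'E'
from station import status
E
python3 gc.py 33 0.5 105
```

```text
key
[239, 239, 239, 239, 239, 240, 239, 229, 175, 105, 79, 77, 78, 78, 80, 99, 111, 113, 113, 114]
k1
[239, 240, 240, 240, 241, 241, 240, 231, 176, 106, 78, 81, 80, 79, 83, 101, 113, 114, 114, 116]
k2
[243, 240, 239, 240, 241, 241, 240, 241, 242, 240, 202, 118, 80, 79, 87, 104, 116, 119, 117, 116]
cradle-frame TCP mm [ 34.0483   0.9993 103.6079]
t 16.05 at [0.531  0.0364 0.144 ] travel cm [-0.1395 -0.0499 -0.1045] | 0.18127727181622616 turn [-0.0023  0.0017 -0.0022] F [-0.8223 -0.1568  1.2643] g 0.18287923019963293
```

apply_moves(travel=[[0,0,0],[0,0,0],[0,0,0],[0,0,0],[0,0,0],[0,0,0]], turn=[[0,0,0],[0,0,0],[0,0,0],[0,0,0],[0,0,0],[0,0,0]], grip=[1,1,1,1,1,1])

```text
t: 16.55
eef_pos: [0.531, 0.0364, 0.1441]
tool_rot: [0.812, 0.08, 0.567, -0.112]
contact_force: [-0.8, 0.3, 0.9]
gripper_width: 0.187
```

```bash
python3 tip.py k3 | head -2; python3 - <<'E'
import cv2
im=cv2.imread('pics/k3.png')
print([int(im[r,276:280,2].mean()) for r in range(206,226)])
E
python3 gc.py 33 0.5 105
```

```text
16.55 [0.531  0.0364 0.1441] [ 0.812   0.0799  0.5673 -0.1116] 0.18659558360801168 [-0.7981  0.257   0.8849]
red box [267 209  21  16 197]
[243, 240, 239, 240, 241, 241, 241, 241, 242, 240, 202, 116, 81, 79, 88, 100, 115, 117, 115, 118]
cradle-frame TCP mm [ 34.1154   1.0018 103.7046]
t 16.6 at [0.531  0.0364 0.1441] travel cm [-0.1298 -0.0501 -0.1112] | 0.17815861606576547 turn [-0.0025  0.0016 -0.0025] F [-0.4758 -1.0275  0.9396] g 0.18659555265793304
```

```bash
python3 -c "
from station import bot
print(bot.hand_in())"
```

```text
the job is handed in; nothing more can be done
None
```

I laid the phone on the stand and let go of it. Then I drew out the stylus and pressed the red key with it. I handed the job in at about 16.6 s with the stylus still held on the key; the system gave no verdict.

**Phone:** After release the wrist picture showed it straight and centred against the lip. The red key measured about x 32.6, y 1.5 mm in the cradle frame, where a perfect fit is 32 and 0.

**Press:**
- **Position:** The tip sits within about 2 mm of the red disc's centre.
- **Angle:** The tool is square to the screen within about 0.005 rad of the measured slope.
- **Tip travel:** The tip's edge moved 2.3 pixels in the picture, which means the tip is pushed in about 5–6 mm. By the spring data that is roughly 2 N; the wrist sensor showed 1–1.5 N with about 1 N of noise.
- **Steadiness:** The pose did not change over the last 0.55 s.

**Problems and disagreements:**
- **Hard push while seating the phone:** The wrist force briefly reached about 73 N (limit 120 N). I backed off at once. The force came through the held phone, and pictures afterwards showed it still square.
- **Top camera offset:** It placed the stand 7–10 mm to one side of where the wrist camera did. I used the wrist camera.

I didn't measure the bystanders again. Their positions looked unchanged in the wrist pictures, and I saw no sign of contact with any of them.

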